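# Make up two sweet-shop gift packs

### The job

Please make up the two gift packs. The round tin gets the three small corked jars, nested in a triangle so that all three stand upright on its floor; the wooden tray gets the large corked jar in its wide compartment and the shorter of the two sweet cartons that stand among these jars, standing upright on its long narrow edge as it does now, in its narrow one. The jars are glass, so set them down rather than drop them, and leave the longer carton where it is.

Things in the scene. Friction and masses are not known exactly. Their poses are not given: they have to be found in the camera images.
- jar_small_a: One of three identical small corked glass jars: body 50 mm across and 48 mm high with a rounded foot; its round cork, 28 mm across, stands 21 mm out of the neck (48 to 69 mm above the underside; jar 69 mm high in all). About 90 g. Pinch the cork from above. Origin: centre of the underside; z up. All jars hold the same cream and pink almonds.
- jar_small_b: One of three identical small corked glass jars: body 50 mm across and 48 mm high with a rounded foot; its round cork, 28 mm across, stands 21 mm out of the neck (48 to 69 mm above the underside; jar 69 mm high in all). About 90 g. Pinch the cork from above. Origin: centre of the underside; z up. All jars hold the same cream and pink almonds.
- jar_small_c: One of three identical small corked glass jars: body 50 mm across and 48 mm high with a rounded foot; its round cork, 28 mm across, stands 21 mm out of the neck (48 to 69 mm above the underside; jar 69 mm high in all). About 90 g. Pinch the cork from above. Origin: centre of the underside; z up. All jars hold the same cream and pink almonds.
- jar_large: The large corked glass jar: body 68 mm across and 56 mm high with a rounded foot; its round cork, 40 mm across, stands 21 mm out of the neck (56 to 77 mm above the underside; jar 77 mm high in all). About 200 g. Pinch the cork from above. Origin: centre of the underside; z up. All jars hold the same cream and pink almonds.
- carton_short: The shorter of the two printed sweet cartons, standing on its long narrow edge: 28 mm thick (along its own x), 85 mm long (along its own y), 60 mm high. Weighs about 60 g. Grasp it across the 28 mm thickness, by its upper 30 mm (clear of the tray walls). Origin: centre of the underside; z up.
- carton_long: The longer of the two printed sweet cartons, standing on its long narrow edge: 30 mm thick (own x), 110 mm long (own y), 65 mm high. Not part of either pack (it is too long for the tray); it must stay where it is. Origin: centre of the underside; z up.
- gift_tin: Open round tin of plain metal, loose (0.6 kg): 122 mm inside diameter, 131 mm over the rolled rim, floor 4 mm thick, rim 32 mm above the counter. Three small jars fit only in a triangle: centres 30 to 35 mm from the tin's centre, 120 degrees apart, leave a few mm all round; a jar in the middle leaves no room for the others. Origin: centre of the underside; z up.
- gift_tray: Open wooden tray, loose (0.6 kg): 116 mm (own x) by 148 mm (own y) outside, walls 6 mm thick, 25 mm high, floor 4 mm thick. A divider 5 mm thick, 24 mm above the counter, runs along x: wide compartment on the -y side, 104 (x) by 84 mm (y); narrow one on the +y side, 104 (x) by 47 mm (y). Origin: centre of the underside; z up.
- tray_jar_cell (a point): Centre of the floor of the tray's wide compartment (for the large jar), on the floor's surface, 4 mm above the counter; axes as the tray's.
- tray_carton_slot (a point): Centre of the floor of the tray's narrow compartment (for the shorter carton), on the floor's surface, 4 mm above the counter; axes as the tray's. The carton's length must lie along x of this frame.

How it is judged:
By the outcome, as a careful person would: the job done as asked, in the order asked, and still so for the second after the job is handed in, with the robot touching nothing.
It also fails if it takes over 128 s, if anything falls off the work surface, if the arm or the gripper's body presses on something with over 40 N, if the wrist force passes 120 N, or if a joint passes its speed limit or range.

### The arm

A 7-joint arm with a two-finger parallel gripper is mounted at the origin on a cart in front of the work surface, level with it; the furniture and walls round the work are solid. World frame = base frame: x ahead of the robot, y to its left, z up, the work surface at z = 0. Lengths are in m, angles in rad, forces in N, time in s.
With the tool pointing down it reaches from about 0.425 to 0.825 m from the base axis. Payload 3.6 kg.
Tool frame: the origin (TCP) lies midway between the tips of the shut fingers; the grasp point (between the pads) lies 19 mm behind it; z points along the fingers, y is the line along which they close (so a half turn about z gives the same grasp; the last joint's range is limited). The gripper opens to 85 mm and grips with 20 to 120 N. Pads are 22 mm wide; open, the fingers measure 114 mm over their backs; the gripper's body (76 mm by 85 mm) begins 54 mm behind the grasp point. The pads swing forward as they close: fully open they stand 13 mm farther back than shut.
Start: joints at [-1.234, 0.615, -0.013, 1.423, 0.008, 1.103, -0.04], TCP at [0.231, 0.608, 0.231] pointing down, gripper open.
Joint ranges: [-3.12, 3.12], [-0.3, 2.06], [-1.34, 1.32], [0.26, 2.42], [-1.36, 4.5], [0.01, 1.98], [-2.84, 2.84]. Speed limits (rad/s): [2.79, 2.79, 3.14, 3.14, 3.14, 3.14, 3.14].

### API

Orientations are given as a unit quaternion [w, x, y, z].
In Python, from bench import r, imaging, ticket gives the robot as it stands. The module is installed in compiled form; this text tells all that it offers.
- The arm moves only by the shell command python3 -m handwheel 'ROWS' [FORCE]. ROWS is a JSON object whose one key "steps" holds a list of rows, each a list of 3 entries, a list of its own where there are three numbers: the shift along the world's x, y, z in m, then the turn about the world's z in degrees, then the finger opening in m, from 0 to 0.0854. A call has 1 to 10 rows; each row shifts and turns the commanded pose from where the row before left it; what a row does not reach is not made up. A row lasts 1/10 s, in which the tool goes at most 50 mm and 8.59 degrees, less where a joint would pass 70% of its speed; a pose out of reach is approached as far as the arm can. A call is refused whole if a number of a shift passes 0.05 or a number of a turn 8.59, either way. A call with a gripper value outside its range is refused whole. The fingers move at their own pace and stop on an object; FORCE is the grip in N (left out, the last holds). Time passes only in rows, so rows that do not move let the fingers close. It gives the time, the measured TCP pose, the force, the opening and the grip force at its end, in the units of the state.
- r.read_state(): the state, without advancing time (a new reading comes with each control period).
- imaging.get_image(name): name is "scene" or "top" or "wrist"; returns the picture (400x640x3 uint8, blue, green, red); there is no depth.
- imaging.camera_params(name): a dict with "fx", "fy", "cx", "cy" (pixels), "R" (3x3) and "t" (3): a world point X has camera coordinates R X + t; the wrist camera has in their place "tool_from_camera" (4x4, takes a point from camera to tool coordinates, whose origin is the TCP and whose axes are the flange's). Camera axes: x right, y down, z forward; pixel columns grow to the right and rows downward; lengths in m; the calibration is good to about 2 mm. The wrist camera is an equidistant fisheye: a pixel r from the principal point sees the ray r / f radians off the axis. A picture is of the moment at which its call begins: read the wrist's pose just before it. camera_params takes no time and is no camera call.
- ticket.sign_off(): hands the job in; it is judged then, once.
The state is a dict: "time_s": time; "joint_pos": joint angles; "qd": joint speeds; "effort": joint torques, N m; "tcp_pos": TCP position; "orientation": TCP orientation; "wrist_force": force on the tool from outside, world axes, zero at the start; "torque": the same for the moment, N m; "grip_width": finger opening in m; "finger_force": force on a finger pad.
Only numpy, scipy, OpenCV 4.12 (cv2) and the standard library are available. Lean on these libraries where they do the work, as an engineer would, in place of code of your own. Each camera call takes 0.05 s, during which the arm holds its last target. There are 200 camera calls.

## Working session

There is one attempt and no reset: what is moved stays moved. The work goes in short steps, Python scripts to look and compute and a shell command to move; the robot and the scene stay as the last step left them, time stands still between calls to the robot, and variables do not carry over. Pictures are saved under pics/ and viewed, at most 14 in all, crops included, and the job is handed in when it is done.

```bash
mkdir -p pics
python3 - <<'E'
from bench import r, imaging
import cv2, numpy as np
for n in ("scene","top"):
    cv2.imwrite(f"pics/{n}0.png", imaging.get_image(n))
    p=imaging.camera_params(n); print(n,{k:np.round(v,4).tolist() for k,v in p.items()})
print({k:np.round(v,3).tolist() for k,v in r.read_state().items()})
E
```

```text
scene {'fx': 390.4163, 'fy': 390.4163, 'cx': 320.8682, 'cy': 201.0577, 'R': [[0.88, -0.4749, -0.0079], [-0.3444, -0.6267, -0.699], [0.327, 0.6179, -0.715]], 't': [-0.4435, 0.1966, 0.9784]}
top {'fx': 466.7701, 'fy': 466.7701, 'cx': 320.2572, 'cy': 204.8796, 'R': [[-0.0257, -0.9994, -0.0249], [-0.9893, 0.029, -0.1428], [0.1435, 0.0209, -0.9894]], 't': [0.026, 0.5103, 1.1296]}
{'time_s': 0.1, 'joint_pos': [-1.234, 0.616, -0.013, 1.425, 0.008, 1.103, -0.04], 'qd': [0.001, -0.0, -0.0, -0.003, 0.001, -0.001, -0.001], 'effort': [0.001, -47.038, 0.26, -17.157, 0.01, 0.006, 0.0], 'tcp_pos': [0.23, 0.607, 0.23], 'orientation': [-0.0, 0.18, 0.984, -0.001], 'wrist_force': [0.497, -0.222, 0.211], 'torque': [-0.041, -0.034, -0.044], 'finger_force': 0.0, 'grip_width': 0.085}
```

View pics/top0.png

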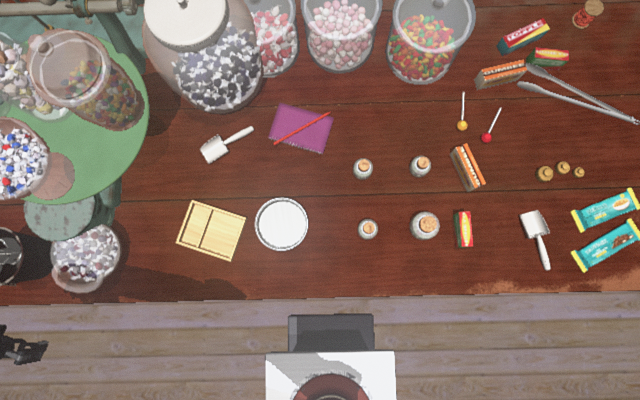

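View pics/scene0.png

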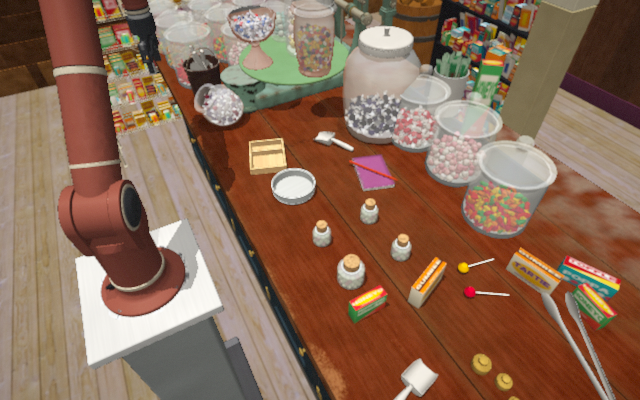

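The top view shows the small jars at about (363,167), (421,165) and (368,229), and the large jar at (425,224). The short carton is at (463,229), the long one at (467,167), the tin at (282,224) and the tray at (211,231). The scene view agrees.

```bash
cat > h.py <<'E'
from bench import r, imaging
import cv2, numpy as np
def cast(n,uv,z):
    p=imaging.camera_params(n); R=np.array(p["R"]); t=np.array(p["t"])
    uv=np.atleast_2d(np.asarray(uv,float))
    d=np.c_[(uv[:,0]-p["cx"])/p["fx"],(uv[:,1]-p["cy"])/p["fy"],np.ones(len(uv))]@R
    c=-R.T@t
    return c+d*((np.asarray(z)-c[2])/d[:,2])[:,None]
def blobs(img,lo,hi,box,amin=15):
    x0,y0,x1,y1=box
    m=cv2.inRange(cv2.cvtColor(img,cv2.COLOR_BGR2HSV)[y0:y1,x0:x1],lo,hi)
    n,l,s,c=cv2.connectedComponentsWithStats(m)
    return [(c[i]+[x0,y0],s[i,4],s[i,2:4].tolist()) for i in range(1,n) if s[i,4]>=amin],m
E
python3 - <<'E'
from h import *
t=cv2.imread("pics/top0.png"); s=cv2.imread("pics/scene0.png")
hs=cv2.cvtColor(t,cv2.COLOR_BGR2HSV)
for u,v in [(363,162),(421,159),(425,218),(463,229),(200,220),(240,250),(282,224),(282,199),(300,240)]: print((u,v),hs[v,u])
for n,im,box in (("top",t,(345,145,445,245)),("scene",s,(300,190,420,275))):
    for c,a,wh in blobs(im,(8,90,150),(20,200,255),box)[0]: print(n,"cork",c.round(1),a,wh,cast(n,c,[.069])[0].round(3))
b,m=blobs(t,(17,50,130),(35,190,255),(165,190,256,270),200)
cs,_=cv2.findContours(m,cv2.RETR_EXTERNAL,2); c=max(cs,key=cv2.contourArea)+[165,190]
q=cv2.minAreaRect(c); bp=cv2.boxPoints(q); print("tray",q,cast("top",bp,[.025]*4).round(3).tolist())
b,m=blobs(t,(0,0,140),(179,45,255),(250,190,315,258),200)
cs,_=cv2.findContours(m,cv2.RETR_EXTERNAL,2); c=max(cs,key=cv2.contourArea)+[250,190]
e=cv2.fitEllipse(c); print("tin",e,cast("top",e[0],[.032]).round(3))
A=cv2.resize(t[140:260,165:245],None,fx=4,fy=4,interpolation=2)
B=cv2.resize(t[140:260,435:495],None,fx=4,fy=4,interpolation=2)
C=cv2.resize(s[270:330,330:400],None,fx=4,fy=4,interpolation=2)
C=cv2.copyMakeBorder(C,0,240,0,0,0)
cv2.imwrite("pics/crop1.png",np.hstack([A[:480,:260],B,C]))
E
```

```text
(363, 162) [ 14 112 216]
(421, 159) [ 17 103 240]
(425, 218) [ 15 108 229]
(463, 229) [ 28 109 242]
(200, 220) [ 27  61 241]
(240, 250) [  8 124 130]
(282, 224) [ 90   1 243]
(282, 199) [ 45   3 190]
(300, 240) [ 90   2 216]
top cork [423.2 161.9] 95 [11, 11] [ 0.605 -0.243  0.069]
top cork [363.6 164.7] 93 [10, 12] [ 0.603 -0.098  0.069]
top cork [427.5 223.8] 196 [16, 15] [ 0.453 -0.245  0.069]
top cork [368.2 227.6] 85 [11, 10] [ 0.448 -0.103  0.069]
scene cork [369.8 202.1] 85 [11, 12] [ 0.603 -0.099  0.069]
scene cork [321.3 223.8] 88 [12, 9] [ 0.45  -0.104  0.069]
scene cork [402.8 237.9] 95 [12, 11] [ 0.606 -0.243  0.069]
scene cork [351.3 260.5] 209 [18, 16] [ 0.457 -0.241  0.069]
tray ((210.60003662109375, 230.20001220703125), (58.81836700439453, 46.16925811767578), 18.434947967529297) [[0.427, 0.379, 0.025], [0.537, 0.344, 0.025], [0.486, 0.201, 0.025], [0.377, 0.238, 0.025]]
tin ((280.83984375, 223.7403106689453), (52.6788444519043, 53.211395263671875), 52.74879837036133) [[0.467 0.112 0.032]]
```

View pics/crop1.png

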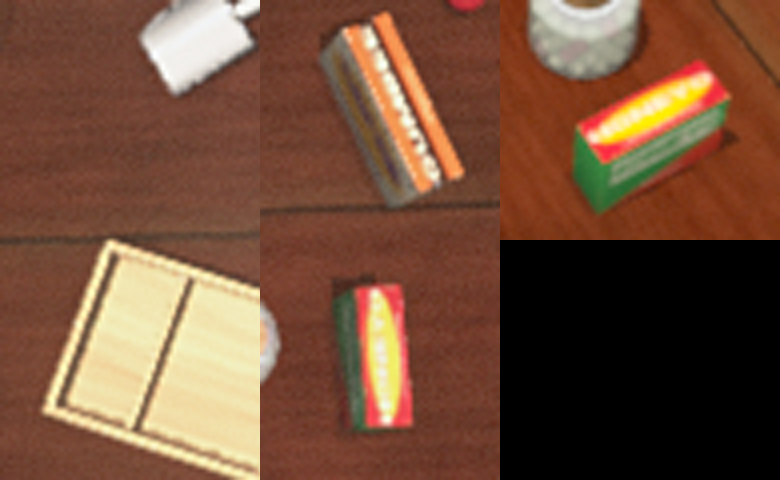

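The masks agree between the two views, with corks within about 4 mm. The tray measures about 115 × 151 mm and the tin about 131 mm, both as specified. The short carton is the red, yellow and green one. The tray's narrow cell is at its +y (world left) end, so tray yaw is about −19°.

I'll start moving to the near small jar, cork at (0.449, −0.103).

```bash
python3 -m handwheel '{"steps":[[[0.03,-0.04,0],0,0.05],[[0.03,-0.04,0],0,0.05],[[0.03,-0.04,0],0,0.05],[[0.03,-0.04,0],0,0.05],[[0.03,-0.04,0],0,0.05],[[0.03,-0.04,0],0,0.05],[[0.03,-0.04,0],0,0.05],[[0.01,-0.045,0],0,0.05],[[0,-0.048,0],0,0.05],[[0,-0.048,0],0,0.05]]}' 30
python3 -m handwheel '{"steps":[[[0,-0.048,0],0,0.05],[[0,-0.048,0],0,0.05],[[0,-0.048,0],0,0.05],[[0,-0.048,0],0,0.05],[[0,-0.048,-0.01],0,0.05],[[0,-0.048,-0.01],0,0.05],[[0,0,-0.03],0,0.05],[[0,0,-0.03],0,0.05],[[0,0,0],0,0.05]]}'
python3 - <<'E'
from h import *
t=cv2.imread("pics/top0.png"); s=cv2.imread("pics/scene0.png")
for n,im,box in (("top",t,(455,205,480,252)),("scene",s,(345,280,395,320))):
    h=cv2.cvtColor(im,cv2.COLOR_BGR2HSV)
    m=cv2.inRange(h,(0,150,150),(35,255,255))|cv2.inRange(h,(165,150,150),(179,255,255))|cv2.inRange(h,(15,60,200),(35,255,255))
    k=np.zeros_like(m);x0,y0,x1,y1=box;k[y0:y1,x0:x1]=m[y0:y1,x0:x1]
    k=cv2.morphologyEx(k,3,np.ones((3,3)))
    c=max(cv2.findContours(k,0,2)[0],key=cv2.contourArea)
    w=cast(n,c[:,0],[.06]*len(c)); q=cv2.minAreaRect((w[:,:2]*1000).astype(np.float32)); print(n,q)
# tray in world frame, lines on contour
b,m=blobs(t,(17,50,130),(35,190,255),(165,190,256,270),200)
c=max(cv2.findContours(m,0,1)[0],key=cv2.contourArea)[:,0]+[165,190]
w=cast("top",c,[.025]*len(c)); print("tray",cv2.minAreaRect((w[:,:2]*1000).astype(np.float32)))
cv2.imwrite("pics/w1.png",imaging.get_image("wrist"))
p=imaging.camera_params("wrist"); print({k:np.round(v,4).tolist() for k,v in p.items()})
E
```

```text
time_s: 1.1
tcp_pos: [0.4506, 0.1845, 0.2308]
orientation: [-0.0, 0.181, 0.984, -0.0]
wrist_force: [0.4, -0.3, 1.5]
grip_width: 0.0504
finger_force: 0.0
time_s: 2.0
tcp_pos: [0.4475, -0.1011, 0.1483]
orientation: [-0.005, 0.181, 0.983, -0.0]
wrist_force: [-0.1, -0.2, 0.1]
grip_width: 0.0497
finger_force: 0.0
top ((439.5863342285156, -337.623779296875), (85.2802505493164, 28.465837478637695), 0.8223801851272583)
scene ((441.84320068359375, -337.5637512207031), (86.3372802734375, 29.541717529296875), 0.9270949959754944)
tray ((456.8339538574219, 290.2545471191406), (149.96878051757812, 115.9209213256836), 70.41828155517578)
{'fx': 309.7069, 'fy': 309.7069, 'cx': 318.4784, 'cy': 197.6515, 'tool_from_camera': [[0.0002, -0.9648, -0.2628, 0.0674], [1.0, 0.0002, 0.0003, 0.0003], [-0.0002, -0.2628, 0.9648, -0.1424], [0.0, 0.0, 0.0, 1.0]]}
```

View pics/w1.png

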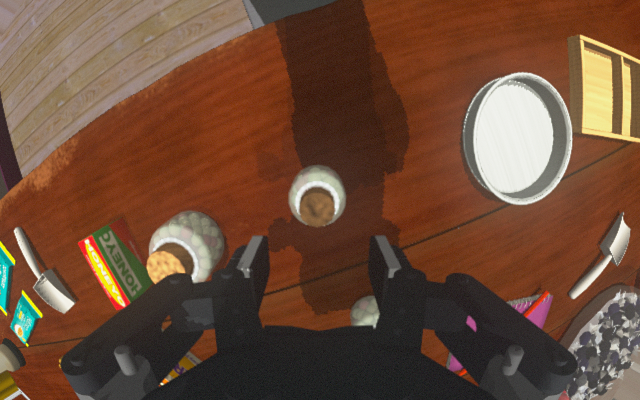

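The wrist view puts the cork at about (317,208), which casts to within 1–2 mm of the tool axis. The carton measures 85 × 28 mm at (0.440, −0.338) with 1° yaw, consistent in both views. I'll descend in steps to a TCP height of about 0.053 and then grip.

```bash
python3 -m handwheel '{"steps":[[[0.001,-0.001,-0.03],0,0.05],[[0,0,-0.03],0,0.05],[[0,0,-0.02],0,0.05],[[0,0,-0.01],0,0.05],[[0,0,-0.005],0,0.05],[[0,0,0],0,0.05],[[0,0,0],0,0.05]]}' 30
python3 -m handwheel '{"steps":[[[0,0,0],0,0.02],[[0,0,0],0,0.02],[[0,0,0],0,0.02],[[0,0,0],0,0.02],[[0,0,0],0,0.02],[[0,0,0],0,0.02]]}' 30
```

```text
time_s: 2.75
tcp_pos: [0.4525, -0.1024, 0.0573]
orientation: [0.001, 0.18, 0.984, -0.0]
wrist_force: [0.6, 0.6, 1.3]
grip_width: 0.0502
finger_force: 0.0
time_s: 3.35
tcp_pos: [0.4524, -0.1026, 0.0571]
orientation: [0.001, 0.181, 0.984, -0.0]
wrist_force: [-0.1, 0.1, 6.5]
grip_width: 0.0264
finger_force: 29.3
```

```bash
python3 -m handwheel '{"steps":[[[0,0,0.01],0,0.02],[[0,0,0.02],0,0.02],[[0,0,0.04],0,0.02],[[0,0,0.03],0,0.02],[[0,0,0],0,0.02],[[0,0,0],0,0.02]]}' 30
python3 - <<'E'
from h import *
st=r.read_state(); print(st["tcp_pos"],st["wrist_force"],st["grip_width"])
w=imaging.get_image("wrist"); s=imaging.get_image("scene")
cv2.imwrite("pics/w2.png",np.hstack([w[120:400,160:480],cv2.resize(s[150:290,270:430],None,fx=2,fy=2)]))
E
```

```text
time_s: 3.95
tcp_pos: [0.4514, -0.1021, 0.1568]
orientation: [0.0, 0.18, 0.984, 0.0]
wrist_force: [-0.2, -0.2, -1.9]
grip_width: 0.0267
finger_force: 29.9
[ 0.45143693 -0.10213714  0.15683573] [-0.20564459 -0.24070123 -1.90721333] 0.026665750362863977
```

View pics/w2.png

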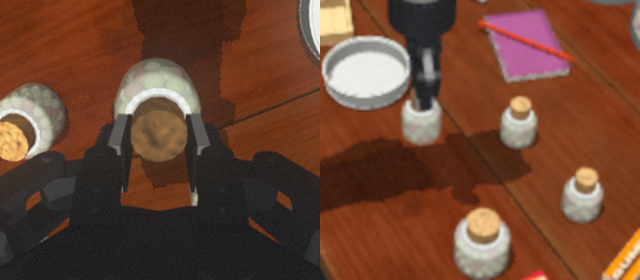

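Gripped: the cork sits between the pads at crop (158,135), about 4 mm toward tool +x, and the jar hangs upright. Next I'll carry it to the tin's near slot (0.434, 0.112), which needs the TCP at about (0.438, 0.111).

```bash
python3 -m handwheel '{"steps":[[[-0.002,0.03,0],0,0.02],[[-0.003,0.045,0],0,0.02],[[-0.003,0.045,0],0,0.02],[[-0.003,0.045,0],0,0.02],[[-0.002,0.03,0],0,0.02],[[0,0.018,0],0,0.02],[[0,0,0],0,0.02],[[0,0,0],0,0.02]]}' 30
python3 - <<'E'
from h import *
st=r.read_state(); print(st["tcp_pos"],st["wrist_force"],st["grip_width"])
cv2.imwrite("pics/w3.png",imaging.get_image("wrist"))
E
```

```text
time_s: 4.85
tcp_pos: [0.4378, 0.11, 0.1552]
orientation: [-0.001, 0.18, 0.984, -0.001]
wrist_force: [0.1, -0.9, -1.3]
grip_width: 0.0265
finger_force: 29.9
[0.43779558 0.11002432 0.15523045] [ 0.11792218 -0.86612315 -1.29535954] 0.02647618540638449
```

View pics/w3.png

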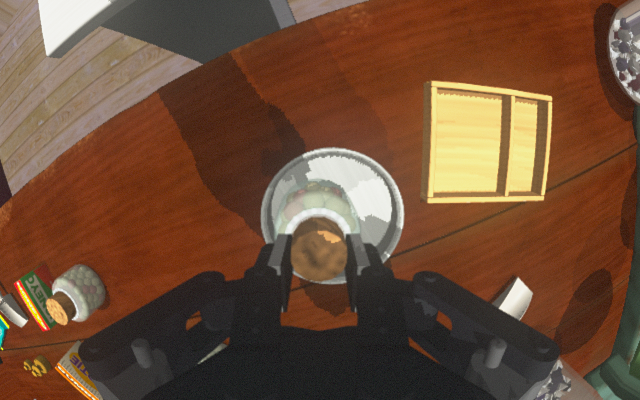

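```bash
cat >> h.py <<'E'
from scipy.spatial.transform import Rotation as Ro
from scipy.optimize import least_squares
def wcast(uv,z,st):
    p=imaging.camera_params("wrist"); T=np.array(p["tool_from_camera"])
    d=(np.atleast_2d(np.asarray(uv,float))-[p["cx"],p["cy"]])/p["fx"]
    a=np.linalg.norm(d,axis=1,keepdims=True)
    v=np.c_[d*np.sinc(a/np.pi),np.cos(a)]
    q=st["orientation"]; R=Ro.from_quat([*q[1:],q[0]]).as_matrix()
    v=v@(R@T[:3,:3]).T; c=R@T[:3,3]+st["tcp_pos"]
    return c+v*((np.asarray(z)-c[2])/v[:,2])[:,None]
def circ(P):
    s=least_squares(lambda x:np.hypot(P[:,0]-x[0],P[:,1]-x[1])-x[2],[*P[:,:2].mean(0),.05]); return s.x.round(4),np.abs(s.fun).max().round(4)
E
python3 - <<'E'
from h import *
st=r.read_state()
print(circ(wcast([(261,218),(404,215),(332,148),(285,165),(380,165),(265,240),(401,235)],.032,st)))
q=wcast([(429,82),(551,96),(545,201),(424,201)],.025,st)[:,:2];print(q.round(3).tolist(),q.mean(0))
E
```

```text
(array([0.4679, 0.1121, 0.0663]), np.float64(0.0004))
[[0.379, 0.239], [0.428, 0.379], [0.538, 0.343], [0.483, 0.2]] [0.45692104 0.29005804]
```

The wrist view agrees: tin at (0.468, 0.112) with r 66 mm, tray at (0.457, 0.290). I'll lower the jar and set it down.

```bash
python3 -m handwheel '{"steps":[[[0,0.001,-0.02],0,0.02],[[0,0,-0.03],0,0.02],[[0,0,-0.02],0,0.02],[[0,0,-0.012],0,0.02],[[0,0,-0.008],0,0.02],[[0,0,-0.002],0,0.02],[[0,0,-0.001],0,0.02],[[0,0,0],0,0.02]]}' 30
python3 -m handwheel '{"steps":[[[0,0,-0.001],0,0.02],[[0,0,0],0,0.02]]}'
```

```text
time_s: 5.7
tcp_pos: [0.4391, 0.1115, 0.0637]
orientation: [0.0, 0.181, 0.984, 0.0]
wrist_force: [0.3, 0.5, -1.2]
grip_width: 0.0266
finger_force: 29.9
time_s: 5.9
tcp_pos: [0.4389, 0.1118, 0.0627]
orientation: [0.0, 0.18, 0.984, 0.0]
wrist_force: [-0.5, 0.3, -1.7]
grip_width: 0.0267
finger_force: 29.9
```

```bash
python3 -m handwheel '{"steps":[[[0,0,-0.001],0,0.02],[[0,0,0],0,0.02]]}'; python3 -m handwheel '{"steps":[[[0,0,-0.001],0,0.02],[[0,0,0],0,0.02]]}'
```

```text
time_s: 6.1
tcp_pos: [0.4387, 0.1117, 0.0614]
orientation: [0.0, 0.18, 0.984, 0.0]
wrist_force: [-0.6, -0.7, -1.4]
grip_width: 0.0266
finger_force: 29.9
time_s: 6.3
tcp_pos: [0.439, 0.1114, 0.0611]
orientation: [0.0, 0.181, 0.984, 0.0]
wrist_force: [-1.2, -1.5, 7.8]
grip_width: 0.0266
finger_force: 30.6
```

Contact at z 0.0611, as expected. Release, rise, and go to the second small jar at (0.603, −0.0985).

```bash
python3 -m handwheel '{"steps":[[[0,0,0],0,0.035],[[0,0,0],0,0.045],[[0,0,0],0,0.048],[[0,0,0.02],0,0.048],[[0,0,0.03],0,0.048],[[0,0,0.03],0,0.048],[[0,0,0.01],0,0.048],[[0,0,0],0,0.048]]}'
python3 -m handwheel '{"steps":[[[0.03,-0.035,0],0,0.05],[[0.03,-0.035,0],0,0.05],[[0.03,-0.035,0],0,0.05],[[0.03,-0.035,0],0,0.05],[[0.03,-0.035,0],0,0.05],[[0.014,-0.034,0],0,0.05],[[0,0,0],0,0.05],[[0,0,0],0,0.05]]}'
python3 - <<'E'
from h import *
st=r.read_state(); print(st["tcp_pos"]); im=imaging.get_image("wrist")
for c,a,wh in blobs(im,(5,70,60),(20,220,255),(280,170,360,290),60)[0]: print(c,a,wh,wcast(c,.069,st))
cv2.imwrite("pics/w4.png",im)
E
```

```text
time_s: 7.1
tcp_pos: [0.4395, 0.112, 0.1514]
orientation: [0.001, 0.18, 0.984, 0.001]
wrist_force: [0.5, 0.1, -0.3]
grip_width: 0.048
finger_force: 0.0
time_s: 7.9
tcp_pos: [0.6014, -0.0982, 0.1479]
orientation: [-0.002, 0.182, 0.983, -0.0]
wrist_force: [0.2, 0.9, -0.6]
grip_width: 0.0502
finger_force: 0.0
[ 0.60141134 -0.09822286  0.14790198]
[319.25090051 237.22705254] 8051 [80, 120] [[ 0.62426185 -0.10599671  0.069     ]]
```

View pics/w4.png

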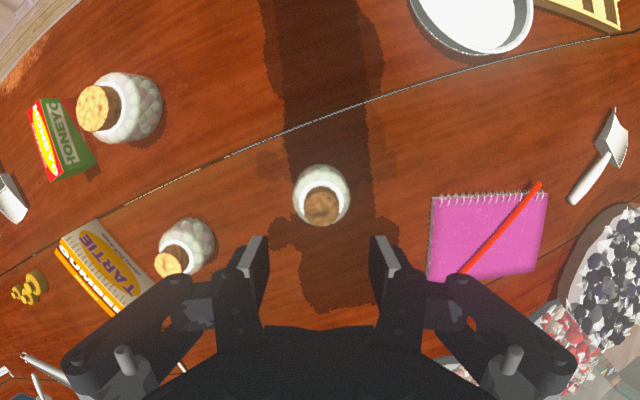

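The target cork is at (321,206). The other small cork is at (170,265) and the large cork at (98,108).

Run:
```python
from h import *
st=r.read_state(); print(wcast([(321,206),(170,265),(98,108)],[.069,.069,.077],st).round(4),st["tcp_pos"])
```

```text
[[ 0.6014 -0.0939  0.069 ]
 [ 0.6056 -0.2364  0.069 ]
 [ 0.4575 -0.2345  0.077 ]] [ 0.60140916 -0.0963082   0.1482949 ]
```

```bash
python3 -m handwheel '{"steps":[[[0,0,-0.03],0,0.05],[[0,0,-0.03],0,0.05],[[0,0,-0.02],0,0.05],[[0,0,-0.007],0,0.05],[[0,0,-0.003],0,0.05],[[0,0,0],0,0.05],[[0,0,0],0,0.035],[[0,0,0],0,0.03],[[0,0,0],0,0.02],[[0,0,0],0,0.02]]}' 30
python3 -m handwheel '{"steps":[[[0,0,0],0,0.02],[[0,0,0],0,0.02],[[0,0,0],0,0.02]]}'
```

```text
time_s: 8.95
tcp_pos: [0.6035, -0.0973, 0.0615]
orientation: [0.001, 0.18, 0.984, 0.0]
wrist_force: [-0.4, 0.6, 5.1]
grip_width: 0.026
finger_force: 29.5
time_s: 9.25
tcp_pos: [0.6035, -0.0973, 0.0615]
orientation: [0.001, 0.18, 0.984, 0.0]
wrist_force: [-1.7, 0.4, 5.1]
grip_width: 0.0264
finger_force: 29.6
```

The grip is a bit high on this cork, so I'll regrip 5 mm lower and then lift and carry.

```bash
python3 -m handwheel '{"steps":[[[0,0,0],0,0.04],[[0,0,0],0,0.045],[[0,0,-0.005],0,0.045],[[0,0,0],0,0.045],[[0,0,0],0,0.03],[[0,0,0],0,0.02],[[0,0,0],0,0.02],[[0,0,0],0,0.02],[[0,0,0],0,0.02]]}' 30
python3 -m handwheel '{"steps":[[[0,0,0.01],0,0.02],[[0,0,0.02],0,0.02],[[0,0,0.04],0,0.02],[[0,0,0.03],0,0.02],[[0,0,0],0,0.02],[[0,0,0],0,0.02]]}'
python3 - <<'E'
from h import *
st=r.read_state(); print(st["tcp_pos"],st["grip_width"]); im=imaging.get_image("wrist")
cv2.imwrite("pics/w5.png",im[140:400,170:470])
E
```

```text
time_s: 10.15
tcp_pos: [0.6025, -0.0973, 0.0552]
orientation: [-0.0, 0.18, 0.984, -0.0]
wrist_force: [0.4, -1.0, -1.2]
grip_width: 0.0262
finger_force: 29.5
time_s: 10.75
tcp_pos: [0.6028, -0.0973, 0.1564]
orientation: [0.001, 0.18, 0.984, 0.0]
wrist_force: [-0.9, -0.7, -1.0]
grip_width: 0.0263
finger_force: 29.8
[ 0.60280009 -0.09734362  0.15636406] 0.026268718113549038
```

View pics/w5.png

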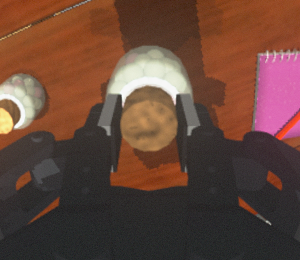

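Held well and centred, with the cork at crop (149,124). I'll carry it to the tin slot (0.484, 0.1405).

```bash
python3 -m handwheel '{"steps":[[[-0.015,0.03,0],0,0.02],[[-0.02,0.04,0],0,0.02],[[-0.02,0.04,0],0,0.02],[[-0.02,0.04,0],0,0.02],[[-0.02,0.04,0],0,0.02],[[-0.015,0.03,0],0,0.02],[[-0.009,0.018,0],0,0.02],[[0,0,0],0,0.02],[[0,0,0],0,0.02],[[0,0,0],0,0.02]]}'
```

```text
time_s: 11.8
tcp_pos: [0.484, 0.1388, 0.1547]
orientation: [-0.0, 0.182, 0.983, -0.001]
wrist_force: [0.6, -0.2, -1.0]
grip_width: 0.0263
finger_force: 29.8
```

```bash
python3 -c "
from h import *
print(r.read_state()['tcp_pos'])
im=imaging.get_image('wrist');st=r.read_state();print(st['tcp_pos']);cv2.imwrite('pics/w6.png',im[80:400,140:500])"
```

```text
[0.48395314 0.13882703 0.15469053]
[0.48409464 0.13878623 0.15485333]
```

View pics/w6.png

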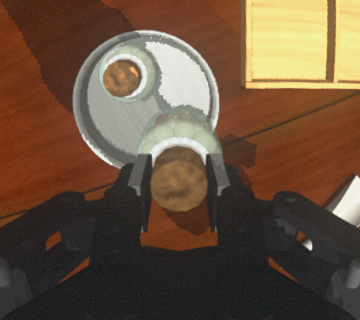

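Jar A stands upright in the tin with its cork at image (262,157). I'll check its position before lowering the second one.

```bash
python3 - <<'E'
from h import *
st=r.read_state(); print(wcast([(262,157)],.073,st).round(4))
print(circ(wcast(np.array([(74,100),(217,100),(150,30),(100,50),(195,48),(84,135)])+[140,80],.032,st)))
E
python3 -m handwheel '{"steps":[[[0,0.001,-0.02],0,0.02],[[0,0,-0.03],0,0.02],[[0,0,-0.02],0,0.02],[[0,0,-0.012],0,0.02],[[0,0,-0.008],0,0.02],[[0,0,-0.002],0,0.02],[[0,0,0],0,0.02],[[0,0,0],0,0.02]]}' 30
```

```text
[[0.4344 0.1135 0.073 ]]
(array([0.4672, 0.1138, 0.0648]), np.float64(0.0022))
time_s: 12.65
tcp_pos: [0.4844, 0.1418, 0.0641]
orientation: [0.001, 0.18, 0.984, 0.0]
wrist_force: [0.2, -1.4, -1.3]
grip_width: 0.0267
finger_force: 29.8
```

```bash
python3 -m handwheel '{"steps":[[[0,-0.001,-0.003],0,0.02],[[0,0,0],0,0.02],[[0,0,0],0,0.02]]}'; python3 -m handwheel '{"steps":[[[0,0,-0.001],0,0.02],[[0,0,0],0,0.02]]}';python3 -m handwheel '{"steps":[[[0,0,-0.001],0,0.02],[[0,0,0],0,0.02]]}'
```

```text
time_s: 12.95
tcp_pos: [0.4837, 0.1407, 0.0605]
orientation: [0.0, 0.18, 0.984, 0.0]
wrist_force: [-0.0, -0.1, -0.5]
grip_width: 0.0265
finger_force: 29.8
time_s: 13.15
tcp_pos: [0.4836, 0.1407, 0.0593]
orientation: [-0.0, 0.18, 0.984, -0.0]
wrist_force: [0.4, 0.6, -2.2]
grip_width: 0.0263
finger_force: 29.8
time_s: 13.35
tcp_pos: [0.484, 0.1408, 0.0588]
orientation: [0.0, 0.18, 0.984, 0.0]
wrist_force: [-1.2, 0.7, 3.5]
grip_width: 0.0265
finger_force: 30.2
```

```bash
python3 -m handwheel '{"steps":[[[0,0,0],0,0.035],[[0,0,0],0,0.045],[[0,0,0],0,0.045],[[0,0,0.02],0,0.045],[[0,0,0.03],0,0.045],[[0,0,0.03],0,0.045],[[0,0,0.01],0,0.045],[[0,0,0],0,0.045]]}'
python3 -m handwheel '{"steps":[[[0.013,-0.042,0],0,0.05],[[0.013,-0.042,0],0,0.05],[[0.013,-0.042,0],0,0.05],[[0.013,-0.042,0],0,0.05],[[0.013,-0.042,0],0,0.05],[[0.013,-0.042,0],0,0.05],[[0.013,-0.042,0],0,0.05],[[0.013,-0.042,0],0,0.05],[[0.013,-0.042,0],0,0.05],[[0.004,-0.004,0],0,0.05]]}'
python3 -m handwheel '{"steps":[[[0,0,0],0,0.05],[[0,0,0],0,0.05],[[0,0,0],0,0.05]]}'
python3 - <<'E'
from h import *
st=r.read_state(); im=imaging.get_image("wrist"); print(st["tcp_pos"])
for c,a,wh in blobs(im,(5,70,60),(20,170,255),(290,180,350,235),60)[0]: print(c,a,wh)
cv2.imwrite("pics/w7.png",im)
E
```

```text
time_s: 14.15
tcp_pos: [0.4846, 0.1409, 0.1495]
orientation: [0.001, 0.18, 0.984, 0.001]
wrist_force: [-0.1, -0.5, -0.2]
grip_width: 0.0449
finger_force: 0.0
time_s: 15.15
tcp_pos: [0.6027, -0.2503, 0.1458]
orientation: [-0.001, 0.185, 0.983, -0.003]
wrist_force: [-1.0, -1.0, -0.6]
grip_width: 0.05
finger_force: 0.0
time_s: 15.45
tcp_pos: [0.6044, -0.2386, 0.1475]
orientation: [-0.001, 0.179, 0.984, 0.001]
wrist_force: [-0.3, 0.1, 0.2]
grip_width: 0.0503
finger_force: 0.0
[ 0.6044116  -0.23864572  0.14748765]
[322.77838919 213.59629815] 1999 [60, 55]
```

View pics/w7.png

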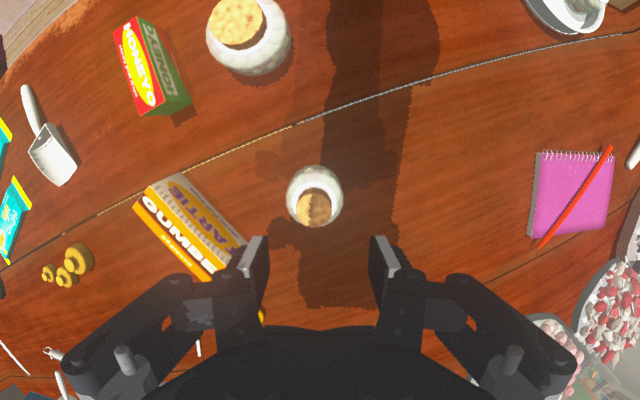

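Run:
```python
from h import *
st=r.read_state(); print(wcast([(314,209)],.069,st).round(4), wcast([(180,173),(243,243),(151,178),(137,205)],.065,st).round(3).tolist(), wcast([(235,18),(155,82),(118,32),(136,15),(136,115)],[.077,.06,.06,.06,.06],st).round(4).tolist())
b=(np.array([(348,27),(385,14),(462,178),(428,193)])-[260,0])/4+[435,140]
print(cast("top",b,[.065]*4).round(3).tolist())
```

```text
[[ 0.605  -0.2421  0.069 ]] [[0.541, -0.332, 0.065], [0.613, -0.307, 0.065], [0.535, -0.359, 0.065], [0.55, -0.385, 0.065]] [[0.4531, -0.244, 0.077], [0.4638, -0.3259, 0.06], [0.402, -0.3458, 0.06], [0.3975, -0.3243, 0.06], [0.4805, -0.3533, 0.06]]
[[0.642, -0.329, 0.065], [0.649, -0.353, 0.065], [0.545, -0.392, 0.065], [0.536, -0.371, 0.065]]
```

Jar at (0.605, −0.242), and the long carton's face is about 95 mm away, so it is clear. I'll descend and grip.

```bash
python3 -m handwheel '{"steps":[[[0,-0.002,-0.03],0,0.045],[[0,0,-0.03],0,0.045],[[0,0,-0.02],0,0.045],[[0,0,-0.008],0,0.045],[[0,0,-0.005],0,0.045],[[0,0,0],0,0.045],[[0,0,0],0,0.045]]}' 30
python3 -m handwheel '{"steps":[[[0,0,0],0,0.03],[[0,0,0],0,0.02],[[0,0,0],0,0.02],[[0,0,0],0,0.02],[[0,0,0],0,0.02],[[0,0,0],0,0.02]]}'
```

```text
time_s: 16.2
tcp_pos: [0.6055, -0.2435, 0.0566]
orientation: [0.001, 0.18, 0.984, -0.0]
wrist_force: [0.9, 0.4, 0.3]
grip_width: 0.0451
finger_force: 0.0
time_s: 16.8
tcp_pos: [0.6056, -0.2436, 0.0566]
orientation: [0.001, 0.18, 0.984, -0.0]
wrist_force: [-0.2, 0.8, 5.8]
grip_width: 0.0261
finger_force: 29.7
```

```bash
python3 -m handwheel '{"steps":[[[0,0,0.01],0,0.02],[[0,0,0.02],0,0.02],[[0,0,0.04],0,0.02],[[0,0,0.03],0,0.02],[[0,0,0],0,0.02],[[-0.005,0.01,0],0,0.02],[[-0.01,0.03,0],0,0.02],[[-0.015,0.042,0],0,0.02],[[-0.015,0.042,0],0,0.02]]}'
python3 -m handwheel '{"steps":[[[-0.015,0.042,0],0,0.02],[[-0.015,0.042,0],0,0.02],[[-0.015,0.042,0],0,0.02],[[-0.015,0.042,0],0,0.02],[[-0.011,0.025,0],0,0.02],[[-0.005,0.01,0],0,0.02],[[0,0,0],0,0.02],[[0,0,0],0,0.02],[[0,0,0],0,0.02]]}'
python3 -c "
from h import *
print(r.read_state()['tcp_pos'])
im=imaging.get_image('wrist');cv2.imwrite('pics/w8.png',im[80:400,140:500])"
```

```text
time_s: 17.7
tcp_pos: [0.5569, -0.1172, 0.1532]
orientation: [-0.003, 0.181, 0.984, 0.0]
wrist_force: [1.4, 0.6, -0.9]
grip_width: 0.0264
finger_force: 29.8
time_s: 18.6
tcp_pos: [0.4842, 0.0813, 0.1551]
orientation: [0.0, 0.182, 0.983, -0.001]
wrist_force: [0.2, -0.6, -0.8]
grip_width: 0.0263
finger_force: 29.8
[0.48422697 0.08133054 0.15509228]
```

View pics/w8.png

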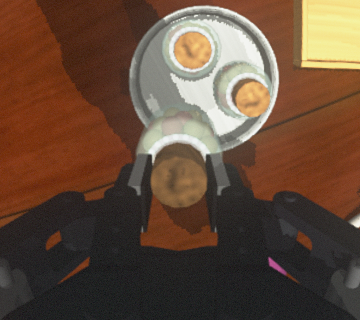

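A's cork is at image (333,129), B's at (390,177), and the held cork at (320,260). I'll check the spacing.

Run:
```python
from h import *
st=r.read_state(); print(st["tcp_pos"],wcast([(333,129),(390,177)],.073,st).round(4), wcast([(320,260)],st["tcp_pos"][2]+.0124,st).round(4))
print(circ(wcast(np.array([(130,80),(278,78),(205,6),(150,35),(260,35),(135,105),(268,115)])+[140,80],.032,st)))
```

```text
[0.4842789  0.08147254 0.15515974] [[0.4345 0.1121 0.073 ]
 [0.4828 0.14   0.073 ]] [[0.4829 0.0831 0.1676]]
(array([0.4684, 0.113 , 0.065 ]), np.float64(0.0017))
```

```bash
python3 -m handwheel '{"steps":[[[0.001,0.0005,-0.02],0,0.02],[[0,0,-0.03],0,0.02],[[0,0,-0.02],0,0.02],[[0,0,-0.012],0,0.02],[[0,0,-0.008],0,0.02],[[0,0,-0.002],0,0.02],[[0,0,0],0,0.02],[[0,0,0],0,0.02]]}' 30
python3 -m handwheel '{"steps":[[[0,0,-0.002],0,0.02],[[0,0,0],0,0.02],[[0,0,0],0,0.02]]}'; python3 -m handwheel '{"steps":[[[0,0,-0.001],0,0.02],[[0,0,0],0,0.02]]}'
```

```text
time_s: 19.45
tcp_pos: [0.4853, 0.0842, 0.064]
orientation: [0.001, 0.18, 0.984, 0.0]
wrist_force: [0.5, 0.8, -0.5]
grip_width: 0.0265
finger_force: 29.8
time_s: 19.75
tcp_pos: [0.4848, 0.0842, 0.0615]
orientation: [0.0, 0.18, 0.984, 0.0]
wrist_force: [0.0, -0.2, -0.9]
grip_width: 0.0264
finger_force: 29.8
time_s: 19.95
tcp_pos: [0.4849, 0.0843, 0.0606]
orientation: [0.0, 0.18, 0.984, 0.0]
wrist_force: [-0.4, 0.1, 1.4]
grip_width: 0.0269
finger_force: 30.0
```

Contact at the expected height. Release, rise, and go to the large jar at about (0.454, −0.2435).

```bash
python3 -m handwheel '{"steps":[[[0,0,-0.0005],0,0.02],[[0,0,0],0,0.035],[[0,0,0],0,0.045],[[0,0,0],0,0.045],[[0,0,0.02],0,0.045],[[0,0,0.03],0,0.045],[[0,0,0.03],0,0.045],[[0,0,0.01],0,0.045],[[0,0,0],0,0.06]]}'
python3 -m handwheel '{"steps":[[[-0.004,-0.042,0],0,0.06],[[-0.004,-0.042,0],0,0.06],[[-0.004,-0.042,0],0,0.06],[[-0.004,-0.042,0],0,0.06],[[-0.004,-0.042,0],0,0.06],[[-0.004,-0.042,0],0,0.06],[[-0.004,-0.042,0],0,0.06],[[-0.003,-0.033,0],0,0.06],[[0,0,0],0,0.06],[[0,0,0],0,0.06]]}'
python3 - <<'E'
from h import *
st=r.read_state(); im=imaging.get_image("wrist"); print(st["tcp_pos"])
t=imaging.get_image("top")
cv2.imwrite("pics/w9.png",np.hstack([im[40:340,150:500],cv2.resize(t[180:280,180:310],None,fx=3,fy=3)]))
for c,a,wh in blobs(t,(8,90,150),(20,200,255),(255,195,310,250))[0]: print("cork",c.round(1),a,cast("top",c,[.073])[0].round(4))
E
```

```text
time_s: 20.85
tcp_pos: [0.4855, 0.0843, 0.1509]
orientation: [0.001, 0.18, 0.984, 0.001]
wrist_force: [-0.6, -0.5, -0.5]
grip_width: 0.0579
finger_force: 0.0
time_s: 21.85
tcp_pos: [0.4524, -0.2429, 0.1482]
orientation: [-0.002, 0.181, 0.983, 0.001]
wrist_force: [-0.9, 1.0, 0.5]
grip_width: 0.0601
finger_force: 0.0
[ 0.45244174 -0.2428857   0.1481524 ]
cork [267.4 215. ] 84 [0.4845 0.1399 0.073 ]
cork [290.6 214.6] 83 [0.484  0.0834 0.073 ]
cork [280.4 235.5] 84 [0.4341 0.1089 0.073 ]
```

View pics/w9.png

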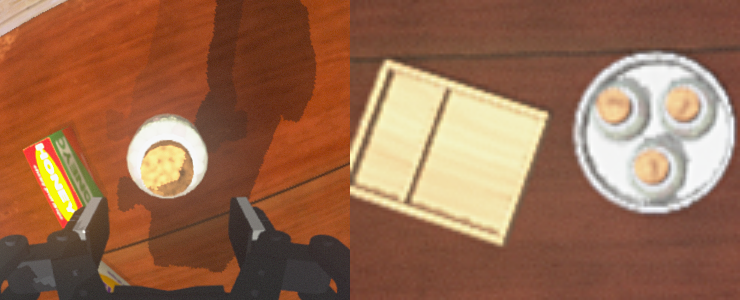

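All three small jars stand in a triangle in the tin. The large cork is at image (320,210), on the tool axis within 2 mm. Descend and grip.

```bash
python3 -m handwheel '{"steps":[[[0.001,0,-0.03],0,0.06],[[0,0,-0.03],0,0.06],[[0,0,-0.015],0,0.06],[[0,0,-0.007],0,0.06],[[0,0,-0.004],0,0.06],[[0,0,0],0,0.06],[[0,0,0],0,0.06]]}' 40
python3 -m handwheel '{"steps":[[[0,0,0],0,0.045],[[0,0,0],0,0.035],[[0,0,0],0,0.03],[[0,0,0],0,0.03],[[0,0,0],0,0.03],[[0,0,0],0,0.03]]}' 40
```

```text
time_s: 22.65
tcp_pos: [0.4553, -0.2428, 0.0645]
orientation: [0.001, 0.18, 0.984, -0.0]
wrist_force: [-0.5, 0.6, -0.0]
grip_width: 0.0601
finger_force: 0.0
time_s: 23.25
tcp_pos: [0.4552, -0.2435, 0.0648]
orientation: [0.001, 0.181, 0.984, -0.0]
wrist_force: [-1.2, -0.4, 6.0]
grip_width: 0.0383
finger_force: 39.7
```

```bash
python3 -m handwheel '{"steps":[[[0,0,0.01],0,0.03],[[0,0,0.02],0,0.03],[[0,0,0.04],0,0.03],[[0,0,0.04],0,0.03],[[0,0.02,0],0,0.03],[[0,0.035,0],0,0.03],[[0,0.045,0],0,0.03],[[0,0.045,0],0,0.03],[[0,0.045,0],0,0.03]]}'
python3 -m handwheel '{"steps":[[[-0.001,0.045,0],0,0.03],[[-0.001,0.045,0],0,0.03],[[-0.001,0.045,0],0,0.03],[[-0.001,0.045,0],0,0.03],[[-0.001,0.045,0],0,0.03],[[-0.001,0.045,0],0,0.03],[[0,0.03,0],0,0.03],[[0,0.015,0],0,0.03],[[0,0.004,0],0,0.03],[[0,0,0],0,0.03]]}'
python3 -m handwheel '{"steps":[[[0,0,0],0,0.03],[[0,0,0],0,0.03]]}'
python3 -c "
from h import *
st=r.read_state();print(st['tcp_pos'],st['grip_width'])
im=imaging.get_image('wrist');cv2.imwrite('pics/w10.png',im)"
```

```text
time_s: 24.15
tcp_pos: [0.4538, -0.0511, 0.174]
orientation: [-0.0, 0.181, 0.984, 0.0]
wrist_force: [-0.3, 0.4, -2.5]
grip_width: 0.0383
finger_force: 40.8
time_s: 25.15
tcp_pos: [0.4486, 0.2647, 0.1736]
orientation: [-0.0, 0.181, 0.983, -0.001]
wrist_force: [0.7, -1.2, -2.5]
grip_width: 0.0381
finger_force: 40.8
time_s: 25.35
tcp_pos: [0.4491, 0.2638, 0.1738]
orientation: [0.0, 0.182, 0.983, -0.001]
wrist_force: [0.1, 0.1, -2.8]
grip_width: 0.0378
finger_force: 40.8
[0.44907584 0.26382483 0.1738263 ] 0.03778265820883324
```

View pics/w10.png

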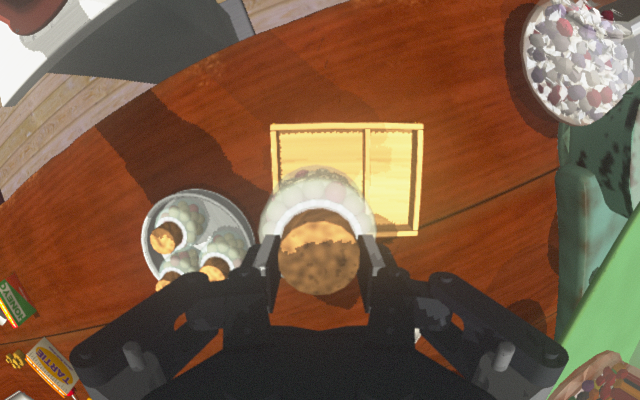

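The jar hangs over the tray. The visible tray corners are (271,124), (422,124) and (416,236), and the divider's top end is at (366,128).

```bash
python3 - <<'E'
from h import *
st=r.read_state(); q=wcast([(271,124),(422,124),(416,236)],.025,st)[:,:2]
print(q.round(4).tolist(),"centre",(q[0]+q[2])/2, "yaw",np.degrees(np.arctan2(*(q[1]-q[0])[::-1]))-90, wcast([(320,253)],st["tcp_pos"][2]+.0125,st).round(4), wcast([(366,129)],.024,st).round(4))
E
python3 -m handwheel '{"steps":[[[0,0.001,-0.03],0,0.03],[[0,0,-0.03],0,0.03],[[0,0,-0.02],0,0.03],[[0,0,-0.01],0,0.03],[[0,0,0],0,0.03],[[0,0,0],0,0.03]]}' 40
```

```text
[[0.3774, 0.2442], [0.4271, 0.38], [0.5358, 0.341]] centre [0.45661838 0.2925709 ] yaw -20.096637254072377 [[0.4442 0.2672 0.1864]] [[0.4138 0.326  0.024 ]]
time_s: 26.0
tcp_pos: [0.4494, 0.2672, 0.0845]
orientation: [0.001, 0.181, 0.984, 0.0]
wrist_force: [0.4, 0.4, -1.2]
grip_width: 0.038
finger_force: 40.8
```

```bash
python3 -m handwheel '{"steps":[[[0.001,-0.001,-0.008],0,0.03],[[0,0,-0.004],0,0.03],[[0,0,-0.001],0,0.03],[[0,0,0],0,0.03],[[0,0,0],0,0.03]]}'; python3 -m handwheel '{"steps":[[[0,0,-0.001],0,0.03],[[0,0,0],0,0.03]]}';python3 -m handwheel '{"steps":[[[0,0,-0.001],0,0.03],[[0,0,0],0,0.03]]}'
```

```text
time_s: 26.5
tcp_pos: [0.4497, 0.2663, 0.071]
orientation: [0.0, 0.18, 0.984, 0.0]
wrist_force: [0.5, 0.3, -2.5]
grip_width: 0.038
finger_force: 40.8
time_s: 26.7
tcp_pos: [0.4496, 0.2662, 0.0698]
orientation: [0.0, 0.18, 0.984, 0.0]
wrist_force: [0.5, -0.2, -2.5]
grip_width: 0.0383
finger_force: 40.8
time_s: 26.9
tcp_pos: [0.4498, 0.2662, 0.069]
orientation: [0.0, 0.18, 0.984, 0.0]
wrist_force: [-0.8, -0.8, -0.5]
grip_width: 0.0376
finger_force: 41.0
```

Released at floor contact. Next is the short carton at (0.4405, −0.3375). It needs a +21.5° turn to close across its thickness.

```bash
python3 -m handwheel '{"steps":[[[0,0,-0.0005],0,0.03],[[0,0,0],0,0.045],[[0,0,0],0,0.055],[[0,0,0],0,0.055],[[0,0,0.02],0,0.055],[[0,0,0.035],0,0.055],[[0,0,0.035],0,0.05],[[0,-0.02,0.01],0,0.05],[[-0.001,-0.04,0],0,0.05],[[-0.001,-0.045,0],0,0.05]]}'
python3 -m handwheel '{"steps":[[[-0.001,-0.045,0],0,0.05],[[-0.001,-0.045,0],0,0.05],[[-0.001,-0.045,0],0,0.05],[[-0.001,-0.045,0],0,0.05],[[-0.001,-0.045,0],5,0.05],[[-0.001,-0.045,0],5,0.05],[[-0.001,-0.045,0],5,0.05],[[-0.001,-0.045,0],5,0.05],[[0,-0.045,0],1.5,0.05],[[0,-0.045,0],0,0.05]]}'
python3 -m handwheel '{"steps":[[[0,-0.03,0],0,0.05],[[0,-0.019,0],0,0.05],[[0,0,0],0,0.05],[[0,0,0],0,0.05],[[0,0,0],0,0.05]]}'
python3 - <<'E'
from h import *
st=r.read_state(); im=imaging.get_image("wrist"); t=imaging.get_image("top"); print(st["tcp_pos"],st["orientation"])
cv2.imwrite("pics/w11.png",np.hstack([im[40:340,140:500],cv2.resize(t[180:280,180:310],None,fx=3,fy=3)]))
E
```

```text
time_s: 27.9
tcp_pos: [0.448, 0.1616, 0.1689]
orientation: [0.001, 0.179, 0.984, 0.001]
wrist_force: [0.8, -0.3, 0.4]
grip_width: 0.0502
finger_force: 0.0
time_s: 28.9
tcp_pos: [0.4393, -0.2907, 0.1683]
orientation: [0.0, -0.006, 1.0, 0.0]
wrist_force: [0.1, -0.0, 0.9]
grip_width: 0.05
finger_force: 0.0
time_s: 29.4
tcp_pos: [0.44, -0.3357, 0.1682]
orientation: [-0.0, -0.008, 1.0, 0.001]
wrist_force: [-0.2, 0.8, -0.5]
grip_width: 0.05
finger_force: 0.0
[ 0.44004968 -0.33571444  0.16815863] [-1.29673538e-04 -7.54882322e-03  9.99971171e-01  8.10157926e-04]
```

View pics/w11.png

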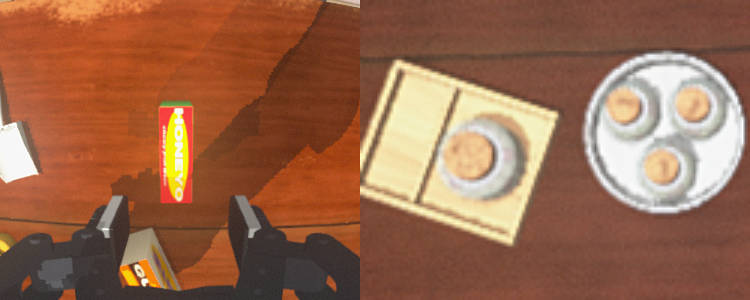

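The large jar is in the wide cell and the tin triangle is intact. The carton's top face spans crop (160–194, 107–203), between the fingers. I'll check its centre. That was the 14th picture, so from here I rely on numeric checks.

```bash
python3 - <<'E'
from h import *
st=r.read_state(); q=wcast(np.array([(160,107),(193,107),(194,203),(160,203)])+[140,40],.06,st); print(q.round(4).tolist(),q.mean(0), st["tcp_pos"])
E
python3 -m handwheel '{"steps":[[[0,-0.001,-0.03],0,0.05],[[0,0,-0.04],0,0.05],[[0,0,-0.03],0,0.05],[[0,0,0],0,0.05],[[0,0,0],0,0.05]]}' 30
```

```text
[[0.3989, -0.3508, 0.06], [0.3985, -0.324, 0.06], [0.4824, -0.3208, 0.06], [0.4829, -0.3508, 0.06]] [ 0.44065432 -0.33662157  0.06      ] [ 0.44013902 -0.3359917   0.16836394]
time_s: 30.0
tcp_pos: [0.4402, -0.3382, 0.0687]
orientation: [0.0, -0.007, 1.0, 0.0]
wrist_force: [0.3, -0.0, 0.6]
grip_width: 0.0499
finger_force: 0.0
```

```bash
python3 -m handwheel '{"steps":[[[0,0.001,-0.02],0,0.05],[[0,0,-0.012],0,0.05],[[0,0,-0.003],0,0.05],[[0,0,0],0,0.05],[[0,0,0],0,0.035],[[0,0,0],0,0.02],[[0,0,0],0,0.02],[[0,0,0],0,0.02],[[0,0,0],0,0.02]]}' 25
python3 -m handwheel '{"steps":[[[0,0,0.01],0,0.02],[[0,0,0.02],0,0.02],[[0,0,0.05],0,0.02],[[0,0,0.045],0,0.02],[[0,0,0],0,0.02],[[0,0,0],0,0.02]]}'
```

```text
time_s: 30.9
tcp_pos: [0.4402, -0.3382, 0.0342]
orientation: [0.001, -0.006, 1.0, -0.001]
wrist_force: [-0.1, 0.4, 6.0]
grip_width: 0.0271
finger_force: 28.6
time_s: 31.5
tcp_pos: [0.4398, -0.338, 0.1596]
orientation: [0.001, -0.006, 1.0, -0.001]
wrist_force: [-0.6, -0.2, -1.4]
grip_width: 0.0277
finger_force: 27.8
```

```bash
python3 -m handwheel '{"steps":[[[0,0.025,0],0,0.02],[[0.003,0.04,0],0,0.02],[[0.003,0.045,0],0,0.02],[[0.003,0.045,0],0,0.02],[[0.003,0.045,0],0,0.02],[[0.003,0.045,0],0,0.02],[[0.003,0.045,0],0,0.02],[[0.003,0.045,0],0,0.02],[[0.003,0.045,0],0,0.02],[[0.003,0.045,0],-4,0.02]]}'
python3 -m handwheel '{"steps":[[[0.003,0.045,0],-4,0.02],[[0.003,0.045,0],-4,0.02],[[0,0.045,0],-4,0.02],[[0,0.045,0],-4,0.02],[[0,0.035,0],-0.5,0.02],[[0,0.02,0],0,0.02],[[0,0.013,0],0,0.02],[[0,0,0],0,0.02],[[0,0,0],0,0.02],[[0,0,0],0,0.02]]}'
python3 - <<'E'
from h import *
st=r.read_state(); print(st["tcp_pos"],st["orientation"],st["grip_width"])
# tray + jar check from top view
t=imaging.get_image("top")
for c,a,wh in blobs(t,(8,90,150),(20,200,255),(165,190,310,250),40)[0]: print(c.round(1),a,wh,cast("top",c,[.077])[0].round(4))
E
```

```text
time_s: 32.5
tcp_pos: [0.465, 0.0885, 0.1567]
orientation: [-0.002, 0.03, 1.0, -0.001]
wrist_force: [0.1, 0.1, -0.6]
grip_width: 0.0278
finger_force: 27.8
time_s: 33.5
tcp_pos: [0.4731, 0.3327, 0.158]
orientation: [-0.0, 0.173, 0.985, -0.001]
wrist_force: [-0.3, -0.3, -0.8]
grip_width: 0.0277
finger_force: 27.8
[0.47307892 0.33270251 0.15800401] [-1.21023102e-04  1.73315936e-01  9.84865700e-01 -1.06022839e-03] 0.02771156113673116
[210.2 223.1] 1093 [71, 50] [0.4684 0.2778 0.077 ]
[267.5 215. ] 74 [11, 10] [0.4841 0.139  0.077 ]
[290.8 214.6] 76 [10, 10] [0.4833 0.0826 0.077 ]
[215.6 231.6] 173 [16, 16] [0.4474 0.2645 0.077 ]
[280.7 235.5] 73 [10, 10] [0.4338 0.1077 0.077 ]
```

Tin and tray are unchanged and the carton is over the narrow slot. I'll lower it.

```bash
python3 -m handwheel '{"steps":[[[0,0.001,-0.03],0,0.02],[[0,0.001,-0.04],0,0.02],[[0,0,-0.03],0,0.02],[[0,0,-0.01],0,0.02],[[0,0,-0.005],0,0.02],[[0,0,0],0,0.02],[[0,0,0],0,0.02]]}' 25
python3 -m handwheel '{"steps":[[[0,0,-0.002],0,0.02],[[0,0,0],0,0.02],[[0,0,0],0,0.02]]}'
```

```text
time_s: 34.25
tcp_pos: [0.4738, 0.3376, 0.0448]
orientation: [0.001, 0.172, 0.985, 0.001]
wrist_force: [0.5, 0.0, -0.6]
grip_width: 0.0275
finger_force: 27.8
time_s: 34.55
tcp_pos: [0.4729, 0.3374, 0.0418]
orientation: [0.0, 0.172, 0.985, 0.0]
wrist_force: [-0.2, -0.4, -0.8]
grip_width: 0.0278
finger_force: 27.8
```

```bash
python3 -m handwheel '{"steps":[[[0,-0.001,-0.002],0,0.02],[[0,0,0],0,0.02],[[0,0,-0.001],0,0.02],[[0,0,0],0,0.02]]}'
python3 -m handwheel '{"steps":[[[0,0,-0.001],0,0.02],[[0,0,0],0,0.02]]}'; python3 -m handwheel '{"steps":[[[0,0,-0.0005],0,0.02],[[0,0,0],0,0.02]]}'
```

```text
time_s: 34.95
tcp_pos: [0.4727, 0.3362, 0.0383]
orientation: [0.0, 0.172, 0.985, -0.0]
wrist_force: [-0.3, 0.6, -0.5]
grip_width: 0.0275
finger_force: 27.8
time_s: 35.15
tcp_pos: [0.4726, 0.3362, 0.0382]
orientation: [-0.0, 0.172, 0.985, 0.0]
wrist_force: [-1.5, -1.1, 5.4]
grip_width: 0.0275
finger_force: 28.6
time_s: 35.35
tcp_pos: [0.4726, 0.3362, 0.0382]
orientation: [-0.0, 0.172, 0.985, 0.0]
wrist_force: [-2.0, -1.2, 9.9]
grip_width: 0.0274
finger_force: 28.9
```

Contact at floor height. I'll release with a small opening, rise, retreat, and check numerically.

```bash
python3 -m handwheel '{"steps":[[[0,0,0.001],0,0.032],[[0,0,0],0,0.037],[[0,0,0],0,0.038],[[0,0,0.01],0,0.038],[[0,0,0.02],0,0.038],[[0,0,0.03],0,0.038],[[0,0,0.04],0,0.038],[[0,0,0.04],0,0.04],[[0,0,0],0,0.05]]}'
python3 -m handwheel '{"steps":[[[-0.03,0.04,0.01],0,0.05],[[-0.03,0.04,0.01],0,0.05],[[-0.03,0.04,0.01],0,0.05],[[-0.03,0.04,0],0,0.05],[[-0.03,0.04,0],0,0.05],[[-0.03,0.04,0],0,0.05],[[0,0,0],0,0.05],[[0,0,0],0,0.05],[[0,0,0],0,0.05]]}'
python3 - <<'E'
from h import *
t=imaging.get_image("top"); t0=cv2.imread("pics/top0.png"); s=imaging.get_image("scene")
for n,im,box in (("top",t,(200,195,310,250)),("scene",s,(235,120,320,205))):
    for c,a,wh in blobs(im,(8,90,150),(20,200,255),box,40)[0]: print(n,c.round(1),a,wh,cast(n,c,[.073])[0].round(4))
for n,im,box in (("top",t,(165,185,250,265)),("scene",s,(240,110,300,180))):
    h=cv2.cvtColor(im,cv2.COLOR_BGR2HSV)
    m=cv2.inRange(h,(0,170,150),(8,255,255))|cv2.inRange(h,(165,150,150),(179,255,255))|cv2.inRange(h,(20,140,200),(33,255,255))
    k=np.zeros_like(m);x0,y0,x1,y1=box;k[y0:y1,x0:x1]=m[y0:y1,x0:x1]; k=cv2.morphologyEx(k,3,np.ones((3,3)))
    c=max(cv2.findContours(k,0,2)[0],key=cv2.contourArea)
    print(n,"carton",cv2.minAreaRect((cast(n,c[:,0],[.064]*len(c))[:,:2]*1000).astype(np.float32)))
b,m=blobs(t,(17,40,110),(35,135,255),(165,190,256,270),200)
c=max(cv2.findContours(m,0,1)[0],key=cv2.contourArea)[:,0]+[165,190]
print("tray",cv2.minAreaRect((cast("top",c,[.025]*len(c))[:,:2]*1000).astype(np.float32)))
print("long carton diff",cv2.absdiff(t,t0)[140:195,445:490].mean(), "table ref",cv2.absdiff(t,t0)[180:200,500:540].mean())
E
```

```text
time_s: 36.25
tcp_pos: [0.4761, 0.3384, 0.1844]
orientation: [0.005, 0.172, 0.985, 0.005]
wrist_force: [0.2, 0.1, 0.1]
grip_width: 0.0496
finger_force: 0.0
time_s: 37.15
tcp_pos: [0.2959, 0.5723, 0.207]
orientation: [0.001, 0.173, 0.985, -0.001]
wrist_force: [0.4, -0.3, -0.1]
grip_width: 0.05
finger_force: 0.0
top [290.9 214.7] 74 [10, 10] [0.4837 0.0827 0.073 ]
top [267.5 215.1] 78 [11, 10] [0.4844 0.1395 0.073 ]
top [230.  222.6] 56 [18, 16] [0.4687 0.2308 0.073 ]
top [215.8 231.5] 191 [16, 16] [0.448 0.265 0.073]
top [280.5 235.5] 76 [11, 10] [0.4341 0.1086 0.073 ]
scene [265.3 134.5] 82 [25, 8] [0.4711 0.3214 0.073 ]
scene [281.4 149.7] 101 [10, 26] [0.4844 0.2224 0.073 ]
scene [260.2 164. ] 353 [39, 34] [0.4001 0.1905 0.073 ]
scene [265.1 145. ] 93 [13, 12] [0.4488 0.2694 0.073 ]
scene [292.8 165.5] 71 [10, 11] [0.4829 0.1367 0.073 ]
scene [282.2 176.6] 52 [9, 8] [0.4348 0.1069 0.073 ]
scene [301.5 176.9] 56 [9, 10] [0.4833 0.0787 0.073 ]
top carton ((442.7247009277344, 338.80169677734375), (8.137561798095703, 16.93177032470703), 59.15659713745117)
scene carton ((473.6532897949219, 335.885498046875), (27.884326934814453, 84.12840270996094), 70.7823486328125)
tray ((456.8302001953125, 290.243896484375), (149.2150115966797, 115.9209213256836), 70.41828155517578)
long carton diff 5.083501683501684 table ref 4.973333333333334
```

The checks agree. The carton's top face casts to 84 × 28 mm at tray-top-plus-carton height, aligned with the tray and centred in the slot. All jars are in place, and the tray and long carton haven't moved.

```bash
python3 -c "
from bench import ticket
print(ticket.sign_off())"
```

```text
the job is handed in; nothing more can be done
None
```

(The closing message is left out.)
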